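# Clamp a filter cassette in its holder

### The arm

A 6-joint arm with a two-finger parallel gripper is mounted at the origin on the work surface. World frame = base frame: x ahead of the robot, y to its left, z up, the work surface at z = 0. Lengths are in m, angles in rad, forces in N, time in s.
With the tool pointing down it reaches from about 0.35 to 0.775 m from the base axis. Payload 7.3 kg.
Tool frame: the origin (TCP) lies at the centre of the arm's flange, where the gripper is bolted on; the fingertips stand 178 mm ahead of it and the grasp point (between the pads) lies 159 mm ahead of it; z points along the fingers, y is the line along which they close (so a half turn about z gives the same grasp; the last joint's range is limited). The gripper opens to 92 mm and grips with 3 to 60 N. Pads are 19 mm wide; open, the fingers measure 130 mm over their backs; the gripper's body (75 mm by 190 mm) begins 47 mm behind the grasp point.
Start: joints at [1.149, 0.342, 1.524, -0, 1.275, -0.146], TCP at [0.143, 0.505, 0.405] pointing down, gripper open.
Joint ranges: [-2.53, 2.53], [-0.77, 2.02], [0.04, 2.7], [-1, 4.14], [0.28, 2.66], [-3.11, 3.11]. Speed limits (rad/s): [2.57, 2.57, 3.14, 3.14, 3.14, 3.14].

### API

Orientations are given as [roll, pitch, yaw] about the fixed x, y, z axes, in that order (R = Rz(yaw) Ry(pitch) Rx(roll)).
In Python, from cell import robot, job, sensors, read_camera gives the robot as it stands (robot), with the cameras as plain functions, the job (job) and the readings (sensors).
- The arm moves only by the tool drive_effector, called after ">>>" by a JSON object that holds its "method" and its "body". Schema: {"type":"object","properties":{"offsets":{"type":"array","items":{"type":"object","properties":{"dx":{"type":"number"},"dy":{"type":"number"},"dz":{"type":"number"},"rx":{"type":"number"},"ry":{"type":"number"},"rz":{"type":"number"}},"additionalProperties":false},"minItems":1,"maxItems":8},"jaw":{"type":"number"},"grip_n":{"type":"number"},"only":{"type":"string"},"quiet":{"type":"boolean"},"lines":{"type":"string"}},"required":["offsets"],"additionalProperties":false}. offsets is a list of rows, 1 to 8 of them, each an object with the fields dx, dy, dz (the shift in m), rx, ry, rz (a rotation vector in rad); a field left out counts as zero; each row shifts and turns the commanded pose from where the row before left it, along the tool's axes as they then stand; what a row does not reach is not made up. A row lasts 1/12 s, in which the tool goes at most 0.0417 m and 0.125 rad, less where a joint would pass 70% of its speed; a pose out of reach is approached as far as the arm can. jaw is the finger opening in m, set as the call begins (left out keeps the last). The fingers move at their own pace and stop on an object; grip_n is the grip in N (left out, the last holds). Time passes only in rows, so rows that do not move let the fingers close. The tool returns the time, the measured TCP pose, the force, the opening and the grip force at its end. only (a regular expression) keeps the lines of the reply that match it, lines (a string "A,B") keeps lines A to B, and quiet returns only ok. Input that does not fit is refused with a message, and nothing moves.
- sensors.observe(): the state, without advancing time (a new reading comes with each control period).
- read_camera(name): name is "scene" or "top"; returns a dict with "image" (420x560x3 uint8, red, green, blue), "fx", "fy", "cx", "cy" (pixels), "k1" (the pictures are not rectified: a ray, as slopes to the right and down, at radius r is drawn at 1 + k1 r^2 times it, then the intrinsics apply), "pose" (4x4, takes a point from camera to world coordinates). Camera axes: x right, y down, z forward; pixel columns grow to the right and rows downward; lengths in m; the calibration is good to about 2 mm. A picture is of the moment at which its call begins. There is no depth.
- job.hand_in(): hands the job in; it is judged then, once.
The state is a dict: "time": time; "qpos": joint angles; "qvel": joint speeds; "joint_efforts": joint torques, N m; "tool_pos": TCP position; "tool_rot": TCP orientation; "contact_force": force on the tool from outside, world axes, zero at the start; "torque": the same for the moment, N m; "opening": finger opening in m; "grip_force": force on a finger pad.
Only numpy, scipy, OpenCV 4.12 (cv2) and the standard library are available. Lean on these libraries where they do the work, as an engineer would, in place of code of your own. Each camera call takes 0.05 s, during which the arm holds its last target. There are 200 camera calls.

### The job

Take the blue-faced filter cassette out of the rack and first lay it down flat on the green mat, blue face up, and let go of it. Then take it across its width, put it in the holder blue face up with its two ports pointing away from the clamp, pushed fully home against the stop, and let go. Then push the red clamp handle all the way down over centre so that the red pad holds the cassette, and leave everything else where it stands.

Things in the scene. Friction and masses are not known exactly. Their poses are not given: they have to be found in the camera images.
- blue_cassette: Cassette to clamp: grey slab 24 x 120 x 60 mm (own x, y, z), 0.25-0.5 kg; +x face blue, other face grey. Two steel port stubs (12 mm thick, 15 mm long) on its +y end, 14 mm either side of the middle. Starts on its long edge in the rack, z up; origin: middle of that underside. Flat with blue face up, its x points up. Let go leaning more than 25 degrees, it falls over.
- blue_cassette_center (a point): The centre of the blue cassette's slab (30 mm along z from its origin), same axes as the cassette.
- amber_cassette: The same kind of cassette but with an amber face, also standing on edge in the rack; to be left there.
- rack: Fixed rack, plate 176 x 150 mm, 8 mm thick (cassettes stand on it), origin under its centre; two slots along its y, 40 mm either side of the middle in its x, each 29 mm wide between white lips that rise to 26 mm above the bench. The blue cassette may stand in either slot.
- mat: Fixed green mat on the bench, 200 x 150 mm (x, y), 3 mm thick, origin under its centre.
- holder: Fixed aluminium plate, 12 mm thick, x -105..155, y -55..55 mm; x runs towards clamp and handle; origin on the bench under the seat. Stop bar: face at x = 60, 50 wide, top at z = 30. Two guide rails, 64 apart inside (cassette: 60), tops at z = 26, x = 16..56, flared mouths from x = -3. Steel clamp bracket x = 78..138, 76 high.
- seat (a point): Where the cassette's centre is when it lies home in the holder: (0, 0, 24) mm in the holder's frame, same axes as the holder. Home, the cassette's x points up and its y (ports) points along the holder's -x.
- handle_pivot (a point): The axis of the clamp handle, parallel to the holder's y: at (124, 0, 63) mm in the holder's frame, same axes as the holder.
- handle_grip (a point): A point in the middle of the red grip, 120 mm from the pivot. The grip is a bar 26 mm wide and 18 mm thick, from 45 to 160 mm from the pivot.
- clamp_handle (a joint): Clamp handle angle, rad. 0: open, handle 77 degrees above the holder's +x; it swings towards +x and down; slope above level = 1.34 - value. Pushed past about 0.3 it may drop by itself until the pad touches the cassette (0.8-0.9). From there springs resist, 5-10 N at the grip, until dead centre (1.20); beyond, they drive it to its stop at 1.28, locked. Short of dead centre it does not hold.
- clamp_pad: Red pad, 24 mm across, sprung, under the tip of the clamp arm, which is geared to the handle. Open, it stands clear above the holder (over 100 mm above the bench, x = 20 mm or more in the holder's frame). Clamped, it presses with some 40 to 55 N on the blue face at x = 15 mm. Origin: middle of its face.
- amber_bottle: Tall amber bottle, 72 mm across, 170 mm high, at the back; leave alone. Origin under its centre.
- amber_jar: Amber jar, 60 mm across, 90 mm high, at the back; leave alone. Origin under its centre.
- beaker: Glass beaker, 72 mm across, 95 mm high, at the back; leave alone. Origin under its centre.
- funnel: Steel filter funnel standing upside down, 80 mm across, 130 mm high, at the back; leave alone. Origin under its centre.
- wrench: Wrench, 150 mm long, lying near the robot; leave alone. Origin at its underside.
- gasket: Orange rubber ring, 68 mm across, 6 mm thick, lying near the robot; leave alone. Origin under its centre.

How it is judged:
By the outcome, as a careful person would: the job done as asked, in the order asked, and still so for the second after the job is handed in, with the robot touching nothing.
It also fails if it takes over 67 s, if anything falls off the work surface, if the arm or the gripper's body presses on something with over 40 N, if the wrist force passes 120 N, or if a joint passes its speed limit or range.

## Working session

There is one attempt and no reset: what is moved stays moved. The work goes in short steps, Python scripts to look and compute and a tool call to move; the robot and the scene stay as the last step left them, time stands still between calls to the robot, and variables do not carry over. Pictures are saved under pics/ and viewed, at most 12 in all, crops included, and the job is handed in when it is done.

```bash
ls; mkdir -p pics; python3 - <<'E'
from cell import robot, job, sensors, read_camera
import cv2,numpy as np
for n in("scene","top"):
    c=read_camera(n); cv2.imwrite(f"pics/{n}0.png",cv2.cvtColor(c["image"],cv2.COLOR_RGB2BGR))
    print(n,{k:c[k] for k in("fx","fy","cx","cy","k1")},np.round(c["pose"],3).tolist())
print(sensors.observe())
E
```

```text
cell.py
pics
scene {'fx': 496.65421016734024, 'fy': 496.65421016734024, 'cx': 268.968862342127, 'cy': 209.94555921928128, 'k1': -0.1298528380888726} [[0.445, 0.749, -0.49, 1.193], [0.896, -0.374, 0.241, -0.302], [-0.003, -0.546, -0.838, 1.248], [0.0, 0.0, 0.0, 1.0]]
top {'fx': 487.28715063192004, 'fy': 487.28715063192004, 'cx': 282.71044122110175, 'cy': 209.48531934732677, 'k1': -0.10722253590096503} [[-0.008, -0.986, 0.166, 0.365], [-1.0, 0.009, 0.009, 0.01], [-0.011, -0.166, -0.986, 1.171], [0.0, 0.0, 0.0, 1.0]]
{'time': 0.1, 'qpos': array([ 1.14899649e+00,  3.42650652e-01,  1.52490086e+00, -6.99677581e-06,
        1.27538076e+00, -1.46002612e-01]), 'qvel': array([ 0.00050632, -0.00069768, -0.00341857, -0.00020856,  0.00185027,
        0.0005891 ]), 'joint_efforts': array([ 2.72568075e-03, -4.32007813e+01, -2.44696158e+01,  7.19389971e-02,
        5.26853988e-02, -5.72950285e-05]), 'tool_pos': array([0.1428994 , 0.5050616 , 0.40412274]), 'tool_rot': array([-3.14026631e+00, -1.88274076e-04,  2.86579735e+00]), 'contact_force': array([-0.4276866 , -1.17357241, -0.19150697]), 'torque': array([-0.00164029, -0.04914369,  0.02443379]), 'grip_force': 0.0, 'opening': 0.09185840972864215}
```

View pics/scene0.png

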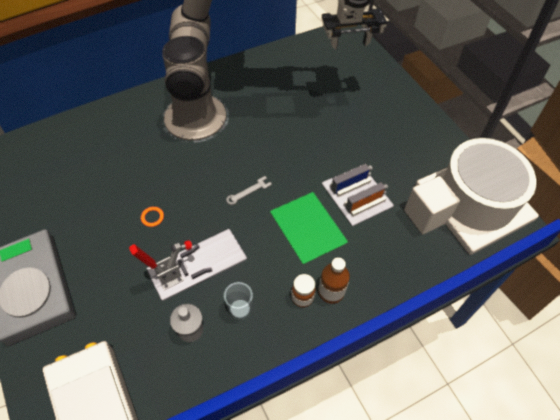

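View pics/top0.png

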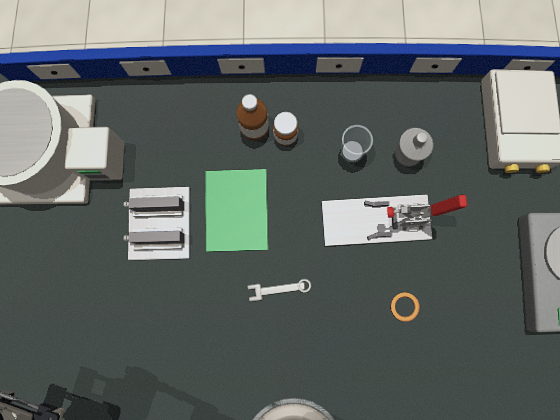

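The scene view shows the blue face at about (352,180) px, in the rack slot nearer the robot and facing away from it. The top view shows the grey top of that cassette at about (156,238) with ports to the left (+y). The mat is at (237,210), and the holder is at (377,220) with its handle to the right.

```bash
cat > h.py <<'E'
from cell import robot, job, sensors, read_camera
import cv2,numpy as np
from scipy.spatial.transform import Rotation as R
def cast(c,uv,z):
    uv=np.asarray(uv,float).reshape(-1,2); d=np.c_[(uv[:,0]-c["cx"])/c["fx"],(uv[:,1]-c["cy"])/c["fy"]]
    s=d.copy()
    for _ in range(30): s=d/(1+c["k1"]*(s**2).sum(1,keepdims=True))
    P=np.array(c["pose"]); w=np.c_[s,np.ones(len(s))]@P[:3,:3].T; o=P[:3,3]
    return (o+w*((z-o[2])/w[:,2])[:,None])[:,:2]
def rect(c,mask,z,roi,name):
    m=np.zeros(mask.shape,np.uint8); x0,y0,x1,y1=roi; m[y0:y1,x0:x1]=mask[y0:y1,x0:x1]
    cs=cv2.findContours(m,cv2.RETR_EXTERNAL,cv2.CHAIN_APPROX_NONE)[0]
    k=max(cs,key=cv2.contourArea); p=cast(c,k.reshape(-1,2),z)
    r=cv2.minAreaRect((p*1000).astype(np.float32)); b=cv2.boxPoints(r)
    print(name,"c",np.round(r[0],1),"size",np.round(r[1],1),"ang",round(r[2],1),"px bbox",cv2.boundingRect(k)); return r
E
python3 - <<'E'
from h import *
t=read_camera("top"); s=read_camera("scene")
for n,c,mr,rr,hr,cr in(("top",t,(190,155,285,260),(120,180,195,265),(315,190,440,250),(120,224,190,252)),("scene",s,(260,185,355,270),(318,155,400,230),(140,225,255,300),(325,160,385,205))):
    h=cv2.cvtColor(c["image"],cv2.COLOR_RGB2HSV); H,S,V=cv2.split(h)
    rect(c,((H>45)&(H<80)&(S>90)&(V>70)).astype(np.uint8),.003,mr,n+" mat")
    rect(c,((S<60)&(V>150)).astype(np.uint8),.008,rr,n+" rack")
    rect(c,((S<60)&(V>150)).astype(np.uint8),.012,hr,n+" holder")
    rect(c,((S<60)&(V>85)&(V<160)).astype(np.uint8),.068,cr,n+" casstop") 
    rect(c,((H>105)&(H<130)&(S>120)).astype(np.uint8),.068,cr,n+" blue")
    big=lambda r,f:cv2.resize(c["image"][r[1]:r[3],r[0]:r[2]],None,fx=f,fy=f,interpolation=cv2.INTER_CUBIC)
    if n=="top": a=big((120,180,195,265),5); b=big((315,185,475,252),5)
    else: b2=big((125,225,255,300),4)
a=cv2.resize(a,(300,335)); b=cv2.resize(b,(800,335)) 
im=np.zeros((600,800,3),np.uint8); im[:300,:264]=cv2.resize(a,(264,300)); im[:300,270:790]=cv2.resize(b2,(520,300)); im[305:595,:694]=cv2.resize(b,(694,290))
cv2.imwrite("pics/crop1.png",im[...,::-1])
E
```

```text
top mat c [563.2 134.8] size [200.2 151.3] ang 1.2 px bbox (205, 169, 63, 83)
top rack c [531.4 330.4] size [175.9 159.7] ang 1.4 px bbox (124, 187, 65, 73)
top holder c [ 533.8 -206.1] size [109.4 261.1] ang 2.9 px bbox (322, 195, 110, 51)
top casstop c [481.2 317.5] size [ 45.9 142.8] ang 2.9 px bbox (123, 229, 62, 22)Traceback (most recent call last):
  File "<stdin>", line 9, in <module>
  File "h.py", line 13, in rect
    k=max(cs,key=cv2.contourArea); p=cast(c,k.reshape(-1,2),z)
ValueError: max() iterable argument is empty
```

```bash
python3 - <<'E'
from h import *
t=read_camera("top"); s=read_camera("scene")
for n,c,mr,rr,hr,cr in(("top",t,(190,155,285,260),(127,180,195,265),(315,190,440,250),(120,224,190,252)),("scene",s,(260,185,355,270),(318,155,400,230),(140,225,255,300),(325,160,385,205))):
    h=cv2.cvtColor(c["image"],cv2.COLOR_RGB2HSV); H,S,V=cv2.split(h)
    u=lambda m:m.astype(np.uint8)
    if n=="scene":
        rect(c,u((H>45)&(H<80)&(S>90)&(V>70)),.003,mr,n+" mat")
        rect(c,u((S<60)&(V>150)),.012,hr,n+" holder")
        rect(c,u((H>105)&(H<130)&(S>120)),.068,cr,n+" blue@68")
        rect(c,u((H>105)&(H<130)&(S>120)),.026,cr,n+" blue@26")
        print(V[165:200,352].tolist()); print(S[165:200,352].tolist())
    else:
        rect(c,u((S<60)&(V>190)),.008,rr,n+" rack")
        print(V[224:256,156].tolist()); print(V[238,118:192].tolist())
        rect(c,u((S<60)&(V>90)&(V<150)),.068,(130,226,188,250),n+" casstop")
f=lambda c,r,w,h:cv2.resize(c["image"][r[1]:r[3],r[0]:r[2]],(w,h),interpolation=cv2.INTER_CUBIC)
im=np.zeros((600,800,3),np.uint8); im[:300,:264]=f(t,(120,180,195,265),264,300); im[:300,270:790]=f(s,(125,225,255,300),520,300); im[305:595,:694]=f(t,(315,185,475,252),694,290)
cv2.imwrite("pics/crop1.png",im[...,::-1])
E
```

```text
top rack c [531.4 324. ] size [174.4 147.2] ang 1.2 px bbox (128, 187, 61, 72)
[219, 220, 220, 218, 204, 226, 222, 159, 156, 153, 152, 154, 153, 155, 155, 156, 150, 100, 39, 48, 112, 164, 185, 232, 208, 96, 181, 228, 222, 220, 221, 221]
[77, 78, 80, 77, 71, 125, 182, 189, 117, 190, 162, 153, 149, 146, 146, 149, 151, 148, 150, 150, 150, 148, 149, 151, 151, 154, 150, 153, 154, 153, 152, 153, 153, 152, 152, 154, 153, 153, 155, 154, 154, 153, 155, 156, 155, 155, 156, 155, 156, 157, 155, 156, 156, 159, 156, 157, 156, 157, 156, 160, 158, 121, 39, 45, 43, 38, 113, 190, 207, 207, 189, 88, 64, 68]
top casstop c [476.9 320.9] size [ 11.  102.8] ang 1.9 px bbox (130, 240, 45, 6)
scene mat c [565.  132.9] size [206.4 155.9] ang 1.4 px bbox (270, 192, 78, 72)
scene holder c [ 536.5 -206.8] size [111.2 260.8] ang 3.3 px bbox (152, 229, 94, 71)
scene blue@68 c [517.9 304.7] size [ 16.4 115.7] ang 1.4 px bbox (337, 171, 31, 19)
scene blue@26 c [493.9 326.3] size [ 16.9 119.8] ang 1.4 px bbox (337, 171, 31, 19)
[68, 66, 69, 77, 111, 130, 132, 133, 129, 132, 124, 101, 76, 72, 69, 72, 71, 73, 88, 142, 219, 242, 236, 197, 152, 169, 212, 230, 232, 218, 179, 141, 129, 131, 130]
[30, 31, 22, 10, 21, 16, 19, 23, 22, 21, 23, 15, 64, 142, 188, 188, 187, 185, 96, 16, 21, 14, 21, 34, 40, 27, 18, 10, 7, 12, 16, 24, 24, 23, 20]
```

View pics/crop1.png

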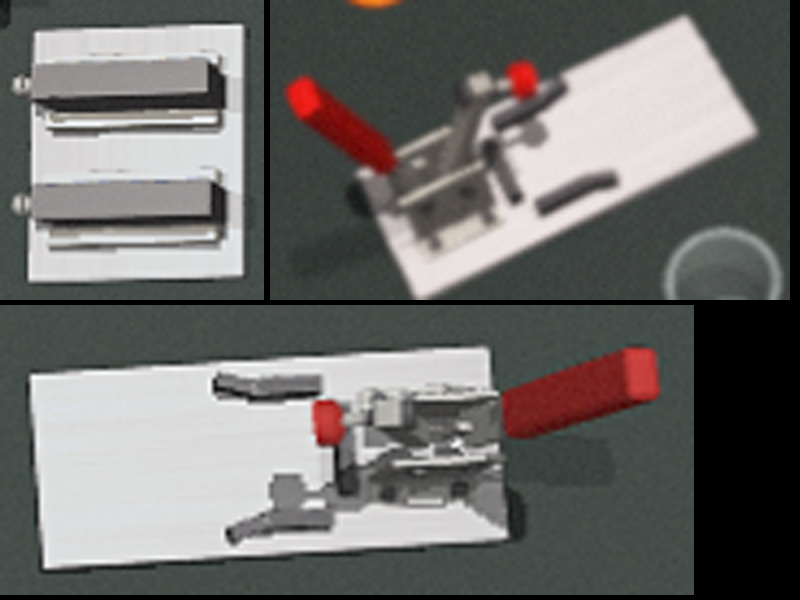

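```bash
python3 - <<'E'
from h import *
t=read_camera("top"); s=read_camera("scene")
V=cv2.cvtColor(t["image"],cv2.COLOR_RGB2HSV)[...,2]
for col in(135,145,156,165,175): print(col,V[226:244,col].tolist())
for r in(233,235,237,239): print(r,V[r,124:134].tolist(),V[r,174:186].tolist())
h=cv2.cvtColor(s["image"],cv2.COLOR_RGB2HSV);m=((h[...,0]>105)&(h[...,0]<130)&(h[...,1]>100)).astype(np.uint8);m[:160]=0;m[205:]=0;m[:,:325]=0;m[:,385:]=0
k=max(cv2.findContours(m,0,1)[0],key=cv2.contourArea).reshape(-1,2)
# upper edge of blue face
top=np.array([[u,k[k[:,0]==u][:,1].min()-.5] for u in range(340,366) if (k[:,0]==u).any()]);print(top.tolist()[::4])
p=cast(s,top,.068)*1000;print(np.round(p[[0,len(p)//2,-1]],1).tolist())
print("top edges @68 (far row 230.5, near 241)",np.round(cast(t,[[129,235.5],[179.5,235.5],[154,230.6],[154,240.5]],.068)*1000,1).tolist())
# handle tip + pads
for n,c,roi in(("top",t,(380,190,475,225)),("scene",s,(125,225,200,275))):
    hh=cv2.cvtColor(c["image"],cv2.COLOR_RGB2HSV);m=((((hh[...,0]<8)|(hh[...,0]>172))&(hh[...,1]>150))*1).astype(np.uint8)
    for q in cv2.findContours(m,0,1)[0]:
        if cv2.contourArea(q)>8:print(n,cv2.boundingRect(q))
E
```

```text
135 [216, 216, 215, 221, 224, 216, 127, 149, 151, 150, 151, 150, 150, 149, 154, 142, 47, 52]
145 [218, 217, 204, 227, 220, 181, 147, 153, 153, 152, 149, 153, 151, 152, 153, 128, 36, 41]
156 [219, 218, 204, 227, 221, 158, 156, 151, 152, 152, 153, 154, 153, 156, 151, 97, 36, 52]
165 [224, 225, 222, 226, 224, 138, 156, 157, 156, 156, 156, 155, 157, 158, 155, 55, 46, 52]
175 [223, 224, 227, 226, 213, 147, 157, 157, 157, 155, 156, 156, 156, 157, 144, 35, 41, 82]
233 [79, 79, 72, 73, 59, 157, 150, 149, 150, 151] [157, 157, 154, 158, 157, 131, 37, 38, 36, 94, 188, 228]
235 [119, 140, 116, 119, 102, 159, 149, 149, 150, 150] [155, 155, 156, 158, 155, 131, 38, 45, 48, 34, 113, 187]
237 [195, 199, 115, 203, 176, 149, 147, 151, 147, 149] [157, 156, 156, 157, 158, 127, 32, 43, 46, 35, 115, 189]
239 [141, 159, 103, 147, 130, 152, 148, 150, 149, 150] [156, 157, 157, 159, 158, 124, 40, 45, 44, 35, 115, 188]
[[340.0, 182.5], [344.0, 181.5], [348.0, 179.5], [352.0, 177.5], [356.0, 175.5], [360.0, 173.5], [364.0, 172.5]]
[[509.3, 267.1], [510.7, 311.4], [507.7, 355.9]]
top edges @68 (far row 230.5, near 241) [[493.2, 375.4], [492.5, 257.1], [504.2, 316.9], [481.4, 316.1]]
top (388, 207, 6, 10)
top (431, 195, 36, 21)
scene (129, 244, 28, 24)
scene (184, 240, 8, 10)
```

```bash
cat >> h.py <<'E'
def go(x,y,z,yaw,tilt=0):
    """target grasp point (mm); prints tool-axes shift after/before turning, and turn. tilt: about tool x"""
    o=sensors.observe(); A=R.from_euler('xyz',o["tool_rot"]); B=R.from_euler('ZYX',[yaw,0,np.pi])*R.from_rotvec([tilt,0,0])
    d=np.array([x,y,z])/1000-B.apply([0,0,.159])-o["tool_pos"]
    print("t",o["time"],"turn",np.round((A.inv()*B).as_rotvec(),4),"shift after turn",np.round(B.inv().apply(d),4),"before",np.round(A.inv().apply(d),4))
    print("grasp now",np.round((o["tool_pos"]+A.apply([0,0,.159]))*1000,1),"F",np.round(o["contact_force"],1),"open",o["opening"],o["grip_force"],"q",np.round(o["qpos"],2))
E
```

>>> {"method": "drive_effector", "body": {"offsets": [{"rz":0.12}, {"rz":0.12}, {"rz":0.12}, {"rz":0.12}, {"rz":0.12}, {"rz":0.12}, {"rz":0.12}, {"rz":0.12}], "jaw": 0.06}}

```text
time: 1.07
tool_pos: [0.1429, 0.5051, 0.4047]
tool_rot: [3.142, -0.0, 1.9]
contact_force: [-0.7, -0.3, -0.5]
opening: 0.0598
grip_force: 0.0
```

>>> {"method": "drive_effector", "body": {"offsets": [{"rz":0.103}, {"rz":0.103}, {"rz":0.103}, {}]}}

```text
time: 1.4
tool_pos: [0.143, 0.5052, 0.4047]
tool_rot: [3.142, -0.0, 1.593]
contact_force: [0.3, 0.3, -0.1]
opening: 0.0598
grip_force: 0.0
```

```bash
python3 -c "
from h import *
go(493,316,150,1.597);go(493,316,53,1.597)"
```

```text
t 1.4 turn [ 0.     -0.0001 -0.0039] shift after turn [-0.1983  0.345   0.0957] before [-0.1969  0.3457  0.0957]
grasp now [143.  505.2 245.7] F [ 0.3  0.3 -0.1] open 0.0598326690844357 0.0 q [ 1.15  0.34  1.52 -0.    1.28  1.13]
t 1.4 turn [ 0.     -0.0001 -0.0039] shift after turn [-0.1983  0.345   0.1927] before [-0.1969  0.3457  0.1927]
grasp now [143.  505.2 245.7] F [ 0.3  0.3 -0.1] open 0.0598326690844357 0.0 q [ 1.15  0.34  1.52 -0.    1.28  1.13]
```

>>> {"method": "drive_effector", "body": {"offsets": [{"dx":-0.0165, "dy":0.0288, "rz":-0.001}, {"dx":-0.0165, "dy":0.0288, "rz":-0.001}, {"dx":-0.0165, "dy":0.0288}, {"dx":-0.0165, "dy":0.0288}, {"dx":-0.0165, "dy":0.0288}, {"dx":-0.0165, "dy":0.0288}, {"dx":-0.0165, "dy":0.0288}, {"dx":-0.0165, "dy":0.0288}]}}

```text
time: 2.07
tool_pos: [0.3782, 0.3786, 0.4048]
tool_rot: [3.141, -0.0, 1.602]
contact_force: [0.1, 0.5, -0.1]
opening: 0.0599
grip_force: 0.0
```

>>> {"method": "drive_effector", "body": {"offsets": [{"dx":-0.0165, "dy":0.0288, "dz":0.02}, {"dx":-0.0165, "dy":0.0288, "dz":0.02}, {"dx":-0.0165, "dy":0.0288, "dz":0.02}, {"dx":-0.0165, "dy":0.0288, "dz":0.02}, {"dz":0.02}, {}]}}

```text
time: 2.57
tool_pos: [0.4944, 0.3151, 0.3003]
tool_rot: [-3.135, 0.003, 1.599]
contact_force: [-1.4, -1.3, -0.5]
opening: 0.06
grip_force: 0.0
```

```bash
python3 -c "
from h import *
go(493,316,53,1.597)"
```

```text
t 2.5667 turn [-0.007   0.003   0.0019] shift after turn [ 0.0009 -0.0013  0.0883] before [ 0.0012 -0.0007  0.0883]
grasp now [493.3 314.6 141.3] F [-1.4 -1.3 -0.5] open 0.06002509673265733 0.0 q [0.44 0.55 1.49 0.   1.11 0.41]
```

Good tracking. Descend and grip.

>>> {"method": "drive_effector", "body": {"offsets": [{"dx":0.0005, "dy":-0.0005, "dz":0.022}, {"dx":0.0005, "dy":-0.0005, "dz":0.022}, {"dz":0.022}, {"dz":0.022}, {}, {}]}}

```text
time: 3.07
tool_pos: [0.4923, 0.3184, 0.2171]
tool_rot: [-3.14, 0.0, 1.601]
contact_force: [0.2, -0.5, 0.4]
opening: 0.0602
grip_force: 0.0
```

>>> {"method": "drive_effector", "body": {"offsets": [{}, {}, {}, {}, {}, {}], "jaw": 0.015, "grip_n": 30}}

```text
time: 3.57
tool_pos: [0.4927, 0.3178, 0.2171]
tool_rot: [-3.141, -0.0, 1.599]
contact_force: [-1.9, -0.6, -0.8]
opening: 0.0248
grip_force: 6.3
```

```bash
python3 -c "
from h import *
go(493,316,53,1.597)"
```

```text
t 3.5667 turn [-0.0003 -0.0002  0.0018] shift after turn [-0.0018  0.0002  0.0051] before [-0.0018  0.0002  0.0051]
grasp now [492.7 317.8  58.1] F [-1.9 -0.6 -0.8] open 0.024781016014003728 6.26376673579216 q [0.44 0.65 1.57 0.   0.92 0.41]
```

>>> {"method": "drive_effector", "body": {"offsets": [{}, {}, {"dz":-0.015}, {"dz":-0.025}, {"dz":-0.025}, {"dz":-0.025}, {"dz":-0.02}, {}]}}

```text
time: 4.23
tool_pos: [0.4937, 0.3182, 0.3306]
tool_rot: [3.135, -0.003, 1.599]
contact_force: [0.6, 0.5, -2.7]
opening: 0.0236
grip_force: 30.0
```

>>> {"method": "drive_effector", "body": {"offsets": [{"dx":-0.0235, "dy":0.0065}, {"dx":-0.0235, "dy":0.0065}, {"dx":-0.0235, "dy":0.0065}, {"dx":-0.0235, "dy":0.0065}, {"dx":-0.0235, "dy":0.0065}, {"dx":-0.0235, "dy":0.0065}, {"dx":-0.0235, "dy":0.0065}, {"dx":-0.0235, "dy":0.0065}]}}

```text
time: 4.9
tool_pos: [0.55, 0.1301, 0.3246]
tool_rot: [-3.139, 0.0, 1.599]
contact_force: [-0.1, -0.8, -3.2]
opening: 0.0238
grip_force: 30.0
```

>>> {"method": "drive_effector", "body": {"offsets": [{"rx":-0.1}, {"rx":-0.1}, {"rx":-0.1}, {"rx":-0.1}, {"rx":-0.1}, {"rx":-0.1}, {"rx":-0.1}, {}]}}

```text
time: 5.57
tool_pos: [0.5505, 0.1324, 0.3285]
tool_rot: [2.458, 0.003, 1.597]
contact_force: [-0.2, 0.2, -3.4]
opening: 0.0237
grip_force: 30.0
```

```bash
python3 - <<'E'
from h import *
go(570,129,50.5,1.597,-0.7)
c=read_camera("scene");cv2.imwrite("pics/s2.png",cv2.resize(c["image"][120:300,200:440,::-1],(720,540),interpolation=2))
E
```

```text
t 5.5667 turn [-0.0162  0.0025  0.002 ] shift after turn [-0.0039 -0.1642  0.0661] before [-0.0034 -0.1631  0.0688]
grasp now [650.9 134.6 205.2] F [-0.2  0.2 -3.4] open 0.023692974789314494 29.997920393943787 q [ 0.12  0.38  1.8  -0.21  0.29  0.27]
```

View pics/s2.png

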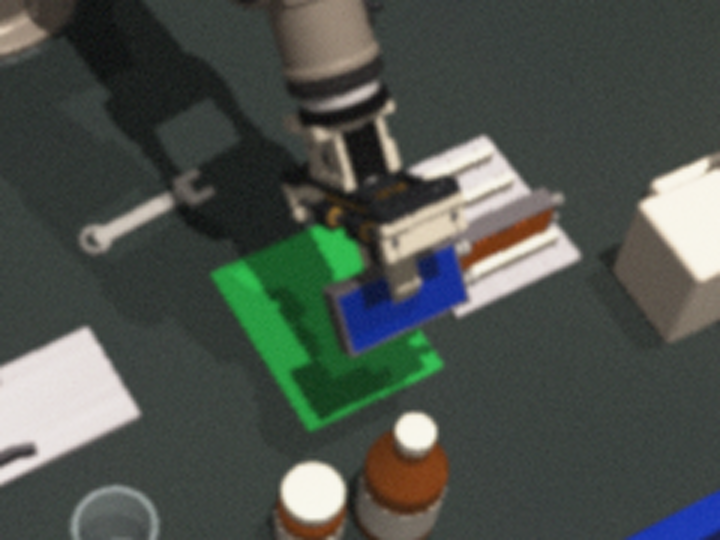

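The picture shows the cassette held, blue face up and outwards, leaning over the mat. However, q5 is at its lower limit (0.28), so I'll check whether this tilt can be reached lower down.

```bash
python3 - <<'E'
import numpy as np
from scipy.optimize import least_squares as ls
# q2,q3,q5, r=hypot(x,y), z (TCP), incl tilted
D=np.array([[.3427,1.5249,1.2754,np.hypot(.1429,.5051),.4041],[.55,1.49,1.11,np.hypot(.4944,.3151),.3003],[.65,1.57,.92,np.hypot(.4927,.3178),.2171],[.38,1.80,.29,np.hypot(.5505,.1324),.3285]])
def fk(p,q2,q3,q5):
    L1,L2,h,d,o=p; a=q2+q3;b=a+q5
    r=L1*np.sin(q2)+L2*np.sin(a)+d*np.sin(b); return np.hypot(r,o),h+L1*np.cos(q2)+L2*np.cos(a)+d*np.cos(b)
def f(p): 
    r,z=fk(p,*D[:,:3].T); return np.r_[r-D[:,3],z-D[:,4]]
s=ls(f,[.4,.4,.2,.1,.1]);print(s.x,np.round(s.fun,4))
for x,z,t in[(.468,.172,.7),(.468,.172,.6),(.48,.172,.5),(.52,.17,.6),(.56,.17,.7),(.6,.17,.7),(.65,.17,.7),(.6,.17,.5)]:
    g=ls(lambda q:np.r_[np.array(fk(s.x,*q))-[np.hypot(x,.13),z],q.sum()-(np.pi-t)],[.4,1.8,.4]);print(x,z,t,np.round(g.x,2),g.cost<1e-6)
E
```

```text
[0.47143094 0.37085097 0.1985365  0.12969613 0.09819246] [-0.0027 -0.0019  0.0029  0.0021  0.0003  0.0028  0.0028 -0.0059]
0.468 0.172 0.7 [ 0.52  2.18 -0.26] True
0.468 0.172 0.6 [ 0.52  2.15 -0.12] True
0.48 0.172 0.5 [0.53 2.08 0.03] True
0.52 0.17 0.6 [ 0.58  2.01 -0.05] True
0.56 0.17 0.7 [ 0.63  1.93 -0.12] True
0.6 0.17 0.7 [ 0.68  1.81 -0.05] True
0.65 0.17 0.7 [0.75 1.65 0.04] True
0.6 0.17 0.5 [0.69 1.73 0.22] True
```

>>> {"method": "drive_effector", "body": {"offsets": [{"rx":0.1}, {"rx":0.1}, {"rx":0.1}, {"rx":0.1}, {"rx":0.1}, {"rx":0.1}, {"rx":0.1}, {}]}}

```text
time: 6.28
tool_pos: [0.5536, 0.1328, 0.3302]
tool_rot: [-3.131, -0.001, 1.599]
contact_force: [0.5, 0.3, -2.9]
opening: 0.0237
grip_force: 30.0
```

>>> {"method": "drive_effector", "body": {"offsets": [{"rz":-0.12}, {"rz":-0.12}, {"rz":-0.12}, {"rz":-0.12}, {"rz":-0.12}, {"rz":-0.12}, {"rz":-0.12}, {"rz":-0.12}]}}

```text
time: 6.95
tool_pos: [0.553, 0.1329, 0.3308]
tool_rot: [-3.141, -0.002, 2.564]
contact_force: [0.1, 0.1, -3.6]
opening: 0.0241
grip_force: 30.0
```

>>> {"method": "drive_effector", "body": {"offsets": [{"rz":-0.12}, {"rz":-0.12}, {"rz":-0.12}, {"rz":-0.12}, {"rz":-0.12}, {}]}}

```text
time: 7.45
tool_pos: [0.5529, 0.1328, 0.3309]
tool_rot: [3.142, -0.003, -3.12]
contact_force: [0.6, 0.0, -4.0]
opening: 0.0236
grip_force: 30.0
```

```bash
python3 -c "
from h import *
go(570,142,170,3.168);go(570,142,50.5,3.168,-.7)"
```

```text
t 7.45 turn [ 0.     -0.0031 -0.0053] shift after turn [-0.0173  0.0087  0.0019] before [-0.0173  0.0088  0.0018]
grasp now [552.4 132.8 171.9] F [ 0.6  0.  -4. ] open 0.023631142721848897 29.99531328678131 q [ 0.1   0.49  1.51  0.    1.15 -1.49]
t 7.45 turn [-0.6999 -0.0011 -0.0062] shift after turn [-0.0173 -0.1739  0.061 ] before [-0.0183 -0.0936  0.1587]
grasp now [552.4 132.8 171.9] F [ 0.6  0.  -4. ] open 0.023631142721848897 29.99531328678131 q [ 0.1   0.49  1.51  0.    1.15 -1.49]
```

>>> {"method": "drive_effector", "body": {"offsets": [{"rx":-0.1}, {"rx":-0.1}, {"rx":-0.1}, {"rx":-0.1}, {"rx":-0.1}, {"rx":-0.1}, {"rx":-0.1}, {}]}}

```text
time: 8.12
tool_pos: [0.5529, 0.1318, 0.3304]
tool_rot: [2.44, -0.008, -3.132]
contact_force: [0.7, -1.9, -3.6]
opening: 0.0239
grip_force: 30.0
```

>>> {"method": "drive_effector", "body": {"offsets": [{"dx":-0.003, "dy":-0.026, "dz":0.0092}, {"dx":-0.003, "dy":-0.026, "dz":0.0092}, {"dx":-0.003, "dy":-0.026, "dz":0.0092}, {"dx":-0.003, "dy":-0.026, "dz":0.0092}, {"dx":-0.003, "dy":-0.026, "dz":0.0092}, {"dx":-0.002, "dy":-0.026, "dz":0.0092}, {}, {}]}}

```text
time: 8.78
tool_pos: [0.5699, 0.0485, 0.1875]
tool_rot: [2.446, -0.01, -3.128]
contact_force: [-0.4, 0.7, -2.3]
opening: 0.0239
grip_force: 30.0
```

```bash
python3 - <<'E'
from h import *
go(570,142,50.5,3.168,-0.7)
c=read_camera("scene");cv2.imwrite("pics/s3.png",cv2.resize(c["image"][120:300,200:440,::-1],(720,540),interpolation=2))
E
```

```text
t 8.7833 turn [-0.0041  0.0009 -0.0166] shift after turn [-0.0026 -0.0168  0.006 ] before [-0.0029 -0.0167  0.0061]
grasp now [567.3 150.4  65.5] F [-0.4  0.7 -2.3] open 0.023912346841553217 29.99766379594803 q [-0.21  0.73  1.64  0.77  1.1  -2.27]
```

View pics/s3.png

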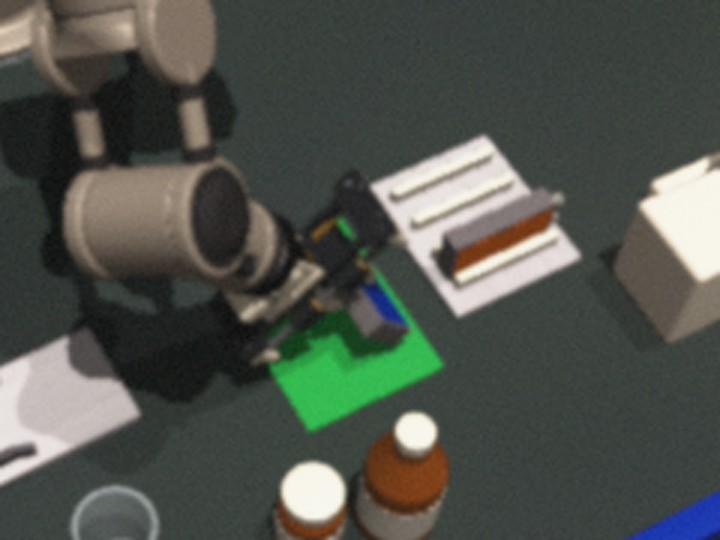

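>>> {"method": "drive_effector", "body": {"offsets": [{"dx":-0.001, "dy":-0.0055, "dz":0.002}, {"dx":-0.001, "dy":-0.0055, "dz":0.002}, {"dy":-0.005, "dz":0.002}, {}, {}]}}

```text
time: 9.25
tool_pos: [0.5718, 0.0406, 0.1737]
tool_rot: [2.443, -0.007, -3.126]
contact_force: [-0.5, 0.5, -2.3]
opening: 0.0239
grip_force: 30.0
```

```bash
python3 -c "
from h import *
go(570,142,50.5,3.168,-.7)"
```

```text
t 9.25 turn [-0.0016  0.0011 -0.0129] shift after turn [-0.0009 -0.0018  0.0006] before [-0.0009 -0.0018  0.0006]
grasp now [569.2 142.8  52. ] F [-0.5  0.5 -2.3] open 0.023860705619817835 29.99767631292343 q [-0.22  0.76  1.64  0.78  1.1  -2.3 ]
```

>>> {"method": "drive_effector", "body": {"offsets": [{"dy":-0.0013, "dz":0.0015}, {}, {}]}}

```text
time: 9.5
tool_pos: [0.5718, 0.0406, 0.1718]
tool_rot: [2.443, -0.007, -3.126]
contact_force: [-1.1, -0.1, -3.2]
opening: 0.0238
grip_force: 30.0
```

>>> {"method": "drive_effector", "body": {"offsets": [{}, {}, {}], "jaw": 0.034}}

```text
time: 9.75
tool_pos: [0.5719, 0.0406, 0.1721]
tool_rot: [2.443, -0.007, -3.126]
contact_force: [-0.1, -0.1, -1.8]
opening: 0.0334
grip_force: 0.3
```

```bash
python3 -c "
from h import *
go(570,142,50.5,3.168,-.7)"
```

```text
t 9.75 turn [-0.0012  0.0017 -0.0123] shift after turn [-0.0008 -0.0008 -0.0006] before [-0.0008 -0.0008 -0.0006]
grasp now [569.5 142.8  50.4] F [-0.1 -0.1 -1.8] open 0.03344260257095604 0.30098741049187083 q [-0.22  0.76  1.64  0.78  1.09 -2.3 ]
```

>>> {"method": "drive_effector", "body": {"offsets": [{"dz":-0.015}, {"dz":-0.03}, {"dz":-0.03}, {"dz":-0.03}, {"dz":-0.03}, {"dz":-0.03}, {}, {}], "jaw": 0.085}}

```text
time: 10.42
tool_pos: [0.5746, -0.0664, 0.2995]
tool_rot: [2.444, -0.004, -3.127]
contact_force: [-1.2, 0.4, -0.3]
opening: 0.0823
grip_force: 0.0
```

>>> {"method": "drive_effector", "body": {"offsets": [{"rx":0.12}, {"rx":0.12}, {"rx":0.12}, {"rx":0.12}, {"rx":0.12}, {"rx":0.1}, {}]}}

```text
time: 11.0
tool_pos: [0.574, -0.0634, 0.2971]
tool_rot: [-3.137, -0.009, -3.122]
contact_force: [-0.7, 1.4, 0.2]
opening: 0.0852
grip_force: 0.0
```

```bash
python3 - <<'E'
from h import *
go(570,142,150,3.168)
t=read_camera("top");c=read_camera("scene")
im=np.hstack([cv2.resize(x["image"][a:a+150,b:b+100],(400,600),interpolation=2) for x,a,b in((t,140,190),(c,150,260))])
cv2.imwrite("pics/s4.png",im[...,::-1])
E
```

```text
t 11.0 turn [-0.0043 -0.009  -0.0068] shift after turn [-0.0014  0.2054 -0.0119] before [ 1.000e-04  2.054e-01 -1.270e-02]
grasp now [572.6 -64.1 138.1] F [-0.7  1.4  0.2] open 0.08520185970561124 0.0 q [-0.24  0.54  1.52 -0.01  1.09 -1.83]
```

View pics/s4.png

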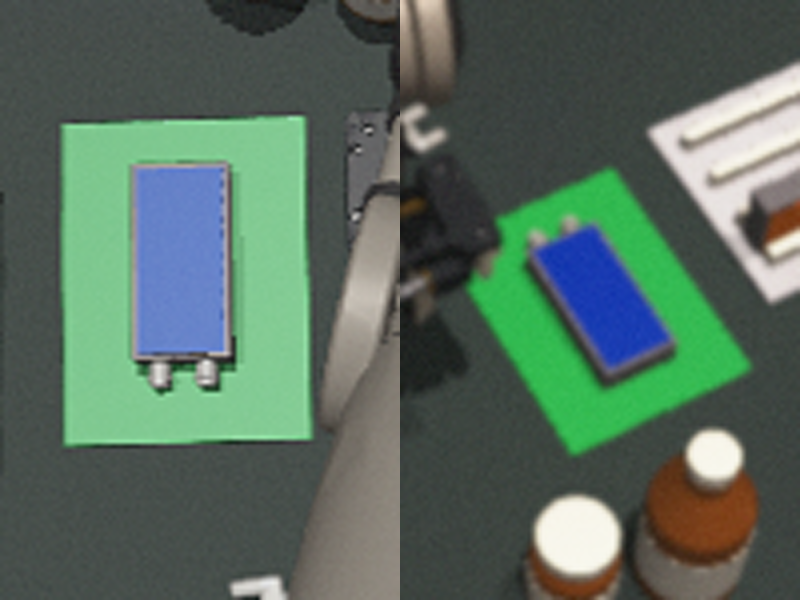

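The cassette lies flat on the mat with its blue face up, at about (236,205) px in the top view, and its ports point to the robot. I'll measure its pose next.

```bash
python3 - <<'E'
from h import *
for n,roi in(("top",(205,165,265,255)),("scene",(270,185,350,265))):
    c=read_camera(n);H,S,V=cv2.split(cv2.cvtColor(c["image"],cv2.COLOR_RGB2HSV))
    rect(c,((H>100)&(H<130)&(S>80)).astype(np.uint8),.027,roi,n)
E
```

```text
top c [570.3 135.8] size [111.8  50.7] ang 0.3 px bbox (224, 182, 22, 47)
scene c [572.5 133.2] size [114.4  53.8] ang 0.7 px bbox (293, 206, 35, 36)
```

>>> {"method": "drive_effector", "body": {"offsets": [{"dx":0.006, "dy":0.033, "ry":-0.009}, {"dx":0.006, "dy":0.033}, {"dx":0.006, "dy":0.033}, {"dx":0.006, "dy":0.033}, {"dx":0.006, "dy":0.033}, {"dy":0.033}, {}, {}], "jaw": 0.085}}

```text
time: 11.87
tool_pos: [0.541, 0.1331, 0.2975]
tool_rot: [-3.141, 0.001, -3.123]
contact_force: [0.5, -1.1, -0.7]
opening: 0.0849
grip_force: 0.0
```

```bash
python3 -c "
from h import *
go(541,134.2,26,3.150)"
```

```text
t 11.8667 turn [-0.0001  0.0008  0.01  ] shift after turn [-0.      0.0011  0.1125] before [1.000e-04 1.100e-03 1.125e-01]
grasp now [541.1 133.1 138.5] F [ 0.5 -1.1 -0.7] open 0.08493648514208567 0.0 q [ 0.1   0.51  1.58 -0.    1.05 -1.49]
```

>>> {"method": "drive_effector", "body": {"offsets": [{"dy":0.001, "dz":0.025, "rz":0.01}, {"dz":0.025}, {"dz":0.025}, {"dz":0.0225}, {"dz":0.015}, {}, {}], "jaw": 0.085}}

```text
time: 12.45
tool_pos: [0.5416, 0.1312, 0.1845]
tool_rot: [-3.14, -0.0, -3.138]
contact_force: [0.6, -0.3, 0.2]
opening: 0.0851
grip_force: 0.0
```

>>> {"method": "drive_effector", "body": {"offsets": [{}, {}, {}, {}, {}, {}], "jaw": 0.05, "grip_n": 30}}

```text
time: 12.95
tool_pos: [0.5415, 0.133, 0.1859]
tool_rot: [-3.14, 0.003, -3.136]
contact_force: [-1.0, 1.2, 3.7]
opening: 0.0596
grip_force: 29.9
```

```bash
python3 -c "
from h import *
go(541,134.2,26,3.150)"
```

```text
t 12.95 turn [-0.0012  0.0027 -0.0024] shift after turn [0.0005 0.0013 0.0009] before [0.0005 0.0013 0.0009]
grasp now [542.  132.8  26.9] F [-1.   1.2  3.7] open 0.059641257906991214 29.86027479171753 q [ 0.1   0.66  1.68 -0.    0.8  -1.47]
```

>>> {"method": "drive_effector", "body": {"offsets": [{"dz":-0.01}, {"dz":-0.02}, {"dz":-0.02}, {"dz":-0.02}, {"dz":-0.01}, {"rz":0.11}, {"rz":0.11}, {"rz":0.11}]}}

```text
time: 13.62
tool_pos: [0.5409, 0.1329, 0.2654]
tool_rot: [-3.14, 0.002, 2.812]
contact_force: [0.9, -0.3, -3.5]
opening: 0.0598
grip_force: 29.9
```

>>> {"method": "drive_effector", "body": {"offsets": [{"rz":0.12}, {"rz":0.12}, {"rz":0.12}, {"rz":0.12}, {"rz":0.12}, {"rz":0.12}, {"rz":0.12}, {"rz":0.12}]}}

```text
time: 14.28
tool_pos: [0.541, 0.1329, 0.265]
tool_rot: [3.142, 0.002, 1.852]
contact_force: [0.4, 0.7, -2.9]
opening: 0.0598
grip_force: 29.9
```

>>> {"method": "drive_effector", "body": {"offsets": [{"rz":0.117}, {"rz":0.117}, {}, {}]}}

```text
time: 14.62
tool_pos: [0.5411, 0.1329, 0.2651]
tool_rot: [3.141, 0.002, 1.627]
contact_force: [0.2, -0.0, -2.8]
opening: 0.0596
grip_force: 29.9
```

```bash
python3 -c "
from h import *
go(528.6,-82.6,60,1.623)"
```

```text
t 14.6167 turn [0.001  0.0016 0.0041] shift after turn [-0.2146 -0.0237  0.0461] before [-0.2144 -0.0246  0.0464]
grasp now [541.3 132.7 106.1] F [ 0.2 -0.  -2.8] open 0.0595725202033156 29.866784512996674 q [ 0.1   0.55  1.62 -0.    0.98  0.05]
```

>>> {"method": "drive_effector", "body": {"offsets": [{"dx":-0.0307, "dy":-0.0034, "rz":0.004}, {"dx":-0.0307, "dy":-0.0034}, {"dx":-0.0307, "dy":-0.0034}, {"dx":-0.0307, "dy":-0.0034}, {"dx":-0.0307, "dy":-0.0034}, {"dx":-0.0307, "dy":-0.0034}, {"dx":-0.0307, "dy":-0.0034}, {}]}}

```text
time: 15.28
tool_pos: [0.528, -0.0876, 0.2657]
tool_rot: [3.139, 0.004, 1.619]
contact_force: [1.1, -0.6, -3.9]
opening: 0.0599
grip_force: 29.9
```

>>> {"method": "drive_effector", "body": {"offsets": [{"dz":0.015}, {"dz":0.015}, {"dz":0.016}, {"dz":0.01}, {"dz":0.005}, {}, {}]}}

```text
time: 15.87
tool_pos: [0.5284, -0.0828, 0.2049]
tool_rot: [3.14, 0.002, 1.621]
contact_force: [0.4, 0.7, -2.3]
opening: 0.0596
grip_force: 29.9
```

```bash
python3 - <<'E'
from h import *
go(528.6,-82.6,37.5,1.623)
t=read_camera("top");c=read_camera("scene")
np.save("t5.npy",t["image"]);np.save("c5.npy",c["image"])
im=np.zeros((600,800,3),np.uint8);im[:300,:800]=cv2.resize(t["image"][185:254,290:474],(800,300),interpolation=2);im[300:,:560]=cv2.resize(c["image"][220:300,130:280],(560,300),interpolation=2)
cv2.imwrite("pics/s5.png",im[...,::-1])
E
```

```text
t 15.8667 turn [ 0.0019  0.0016 -0.0023] shift after turn [0.0002 0.0002 0.0084] before [0.0002 0.0002 0.0084]
grasp now [528.7 -83.1  45.9] F [ 0.4  0.7 -2.3] open 0.05962816520135918 29.86636519432068 q [-0.3   0.6   1.73 -0.    0.81 -0.35]
```

View pics/s5.png

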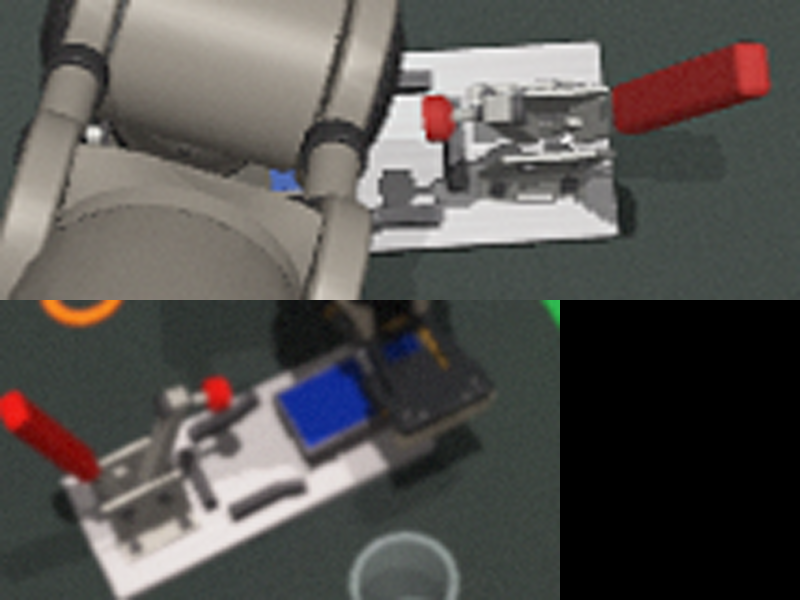

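The scene crop shows the cassette held before the mouth, blue face up, with its front edge near (180,265) px and the rails ahead of it. The top view is blocked by the arm, so I'll check lateral alignment within the scene view.

```bash
python3 - <<'E'
from h import *
s=read_camera("scene"); im=np.load("c5.npy")
H,S,V=cv2.split(cv2.cvtColor(im,cv2.COLOR_RGB2HSV))
a=np.radians(3.1);hx=np.array([np.sin(a),-np.cos(a)]);hy=np.array([np.cos(a),np.sin(a)])
O=np.array([536.5,-206.8])-25*hx   # scene-based
def F(px,z): p=cast(s,px,z)*1000-O; return np.c_[p@hx,p@hy]
m=((H>100)&(H<130)&(S>100)).astype(np.uint8); m[:225]=0;m[300:]=0;m[:,:190]=0;m[:,290:]=0
k=max(cv2.findContours(m,0,1)[0],key=cv2.contourArea).reshape(-1,2)
f=F(k,.0464)
for lo in range(-60,0,8):
    q=f[(f[:,0]>=lo)&(f[:,0]<lo+8)]
    if len(q):print("blue x",lo,"y",np.round([q[:,1].min(),q[:,1].max()],1))
print("front",f[:,0].max())
d=((V<110)&(S<60)).astype(np.uint8);d[:230]=0;d[300:]=0;d[:,:178]=0;d[:,222:]=0
for k in cv2.findContours(d,0,1)[0]:
    if cv2.contourArea(k)>15:
        f=F(k.reshape(-1,2),.026);print("dark",cv2.boundingRect(k),"x",np.round([f[:,0].min(),f[:,0].max()],1),"y",np.round([f[:,1].min(),f[:,1].max()],1))
E
```

```text
blue x -60 y [-23.6  28.3]
blue x -52 y [-22.1  28.4]
blue x -44 y [-23.4  28.5]
blue x -36 y [-21.7  28.6]
blue x -28 y [-21.6  28.7]
blue x -20 y [-21.5  28.7]
front -12.297318183829201
dark (178, 272, 44, 28) x [-20.2 115.3] y [ 63.8 137. ]
dark (192, 269, 20, 10) x [ 1.  55.4] y [35.2 48.7]
dark (178, 260, 10, 20) x [59.1 90.1] y [-25.4  29.1]
dark (204, 247, 18, 18) x [-42.3  -8.6] y [-27.   34.8]
dark (178, 230, 44, 31) x [-79.9  55.2] y [-114.3   -6.2]
```

>>> {"method": "drive_effector", "body": {"offsets": [{"dy":-0.002, "dz":0.004, "rx":0.002, "ry":0.0015}, {"dz":0.0035}, {}, {}]}}

```text
time: 16.35
tool_pos: [0.5261, -0.0831, 0.1969]
tool_rot: [-3.141, -0.0, 1.62]
contact_force: [0.2, 0.1, -3.4]
opening: 0.0598
grip_force: 29.9
```

>>> {"method": "drive_effector", "body": {"offsets": [{"dx":-0.008}, {"dx":-0.008}, {}, {}]}}

```text
time: 16.68
tool_pos: [0.5271, -0.0999, 0.1972]
tool_rot: [3.141, 0.0, 1.618]
contact_force: [0.3, -0.3, -2.5]
opening: 0.0599
grip_force: 29.9
```

```bash
python3 -c "
from h import *
go(530.6-3.7,-82.6,37.5,1.623)"
```

```text
t 16.6833 turn [ 0.0002  0.0002 -0.0048] shift after turn [0.0173 0.0007 0.0007] before [0.0173 0.0006 0.0007]
grasp now [527.1 -99.9  38.2] F [ 0.3 -0.3 -2.5] open 0.05989689683885226 29.865973591804504 q [-0.33  0.62  1.73 -0.    0.8  -0.38]
```

>>> {"method": "drive_effector", "body": {"offsets": [{"dx":-0.006}, {"dx":-0.006}, {}, {}]}}

```text
time: 17.02
tool_pos: [0.5276, -0.1115, 0.1971]
tool_rot: [-3.142, 0.0, 1.619]
contact_force: [-0.5, -0.0, -3.3]
opening: 0.0598
grip_force: 29.9
```

>>> {"method": "drive_effector", "body": {"offsets": [{"dx":-0.006}, {"dx":-0.006}, {}, {}]}}

```text
time: 17.35
tool_pos: [0.5282, -0.1234, 0.1971]
tool_rot: [-3.141, 0.0, 1.619]
contact_force: [0.4, 0.3, -3.7]
opening: 0.06
grip_force: 29.9
```

>>> {"method": "drive_effector", "body": {"offsets": [{"dx":-0.006}, {"dx":-0.006}, {"dx":-0.006}, {}, {}]}}

```text
time: 17.77
tool_pos: [0.5291, -0.1415, 0.1971]
tool_rot: [-3.141, 0.0, 1.619]
contact_force: [0.5, 1.0, -2.8]
opening: 0.0598
grip_force: 29.9
```

>>> {"method": "drive_effector", "body": {"offsets": [{"dx":-0.004, "dz":0.0005}, {"dx":-0.003}, {"dx":-0.002}, {}]}}

```text
time: 18.1
tool_pos: [0.5296, -0.1504, 0.1967]
tool_rot: [-3.142, 0.0, 1.619]
contact_force: [0.7, -1.1, -3.5]
opening: 0.0595
grip_force: 29.9
```

```bash
python3 -c "
from h import *
go(533.8+29*-.0525,-181.5+29,37.5,1.623)"
```

```text
t 18.1 turn [-0.0001  0.0002 -0.0037] shift after turn [-0.0022  0.0026  0.0002] before [-0.0022  0.0026  0.0002]
grasp now [ 529.5 -150.4   37.7] F [ 0.7 -1.1 -3.5] open 0.05950482520847418 29.866158664226532 q [-0.42  0.63  1.69 -0.    0.82 -0.46]
```

Next I creep forward to the stop, watching the force along +y.

>>> {"method": "drive_effector", "body": {"offsets": [{"dx":-0.001}, {"dx":-0.001}, {}, {}], "only": "pos|force"}}

```text
tool_pos: [0.5296, -0.152, 0.1966]
contact_force: [0.4, 0.1, -2.8]
grip_force: 29.9
```

>>> {"method": "drive_effector", "body": {"offsets": [{"dx":-0.001}, {"dx":-0.001}, {}, {}], "only": "pos|force"}}

```text
tool_pos: [0.5297, -0.1528, 0.1965]
contact_force: [0.6, 7.6, -1.3]
grip_force: 29.9
```

>>> {"method": "drive_effector", "body": {"offsets": [{"dx":-0.001}, {"dx":-0.0005}, {}, {}], "only": "pos|force"}}

```text
tool_pos: [0.5298, -0.1532, 0.1964]
contact_force: [2.3, 13.0, -1.0]
grip_force: 29.9
```

>>> {"method": "drive_effector", "body": {"offsets": [{"dz":0.001}, {"dz":0.001}, {}, {}], "only": "pos|force"}}

```text
tool_pos: [0.5298, -0.1532, 0.195]
contact_force: [0.8, 13.7, 3.8]
grip_force: 29.9
```

>>> {"method": "drive_effector", "body": {"offsets": [{"dz":0.001}, {"dx":-0.001}, {}], "only": "pos|force"}}

```text
tool_pos: [0.5297, -0.1535, 0.1949]
contact_force: [-1.3, 19.1, 13.2]
grip_force: 29.9
```

>>> {"method": "drive_effector", "body": {"offsets": [{"dx":0.0005, "dz":-0.001}, {}, {}, {}], "jaw": 0.078, "only": "pos|force|open"}}

```text
tool_pos: [0.5299, -0.1564, 0.1948]
contact_force: [0.8, 0.5, -0.6]
opening: 0.0773
grip_force: 0.0
```

>>> {"method": "drive_effector", "body": {"offsets": [{"dx":0.008}, {"dx":0.012}, {"dx":0.01, "dz":-0.02}, {"dx":0.01, "dz":-0.03}, {"dx":0.01, "dz":-0.03}, {"dz":-0.035}, {"dz":-0.035}, {}], "jaw": 0.078, "only": "pos|force|open"}}

```text
tool_pos: [0.5286, -0.1052, 0.3514]
contact_force: [1.2, -0.5, 1.0]
opening: 0.078
grip_force: 0.0
```

>>> {"method": "drive_effector", "body": {"offsets": [{"dy":-0.033, "dz":-0.02}, {"dy":-0.033, "dz":-0.02}, {"dy":-0.033}, {"dy":-0.033}, {}], "jaw": 0.0, "grip_n": 30}}

```text
time: 21.1
tool_pos: [0.3909, -0.1109, 0.384]
tool_rot: [-3.137, -0.002, 1.619]
contact_force: [-0.0, -0.2, -1.2]
opening: 0.0489
grip_force: 0.0
```

```bash
python3 - <<'E'
from h import *
t=read_camera("top");c=read_camera("scene")
im=np.zeros((600,800,3),np.uint8);im[:300,:800]=cv2.resize(t["image"][185:254,290:474],(800,300),interpolation=2);im[300:,:560]=cv2.resize(c["image"][220:300,130:280],(560,300),interpolation=2)
cv2.imwrite("pics/s6.png",im[...,::-1]); go(533,-180,200,1.62)
H,S,V=cv2.split(cv2.cvtColor(c["image"],cv2.COLOR_RGB2HSV));rect(c,((H>100)&(H<130)&(S>80)).astype(np.uint8),.036,(150,220,260,300),"scene blue")
H,S,V=cv2.split(cv2.cvtColor(t["image"],cv2.COLOR_RGB2HSV));rect(t,((H>100)&(H<130)&(S>80)).astype(np.uint8),.036,(310,190,440,250),"top blue")
E
```

```text
t 21.2 turn [ 0.0007  0.0003 -0.0012] shift after turn [-0.0748  0.1347  0.0259] before [-0.0747  0.1348  0.026 ]
grasp now [ 394.9 -111.9  225.9] F [ 0.4 -0.8  0.2] open 0.04115201528614169 0.0 q [-0.46  0.15  1.84  0.    1.15 -0.51]
scene blue c [ 534.2 -182.1] size [ 54.6 113.9] ang 3.7 px bbox (182, 240, 44, 31)
top blue c [ 532.  -179.8] size [ 52.8 112.4] ang 4.4 px bbox (344, 206, 49, 24)
```

View pics/s6.png

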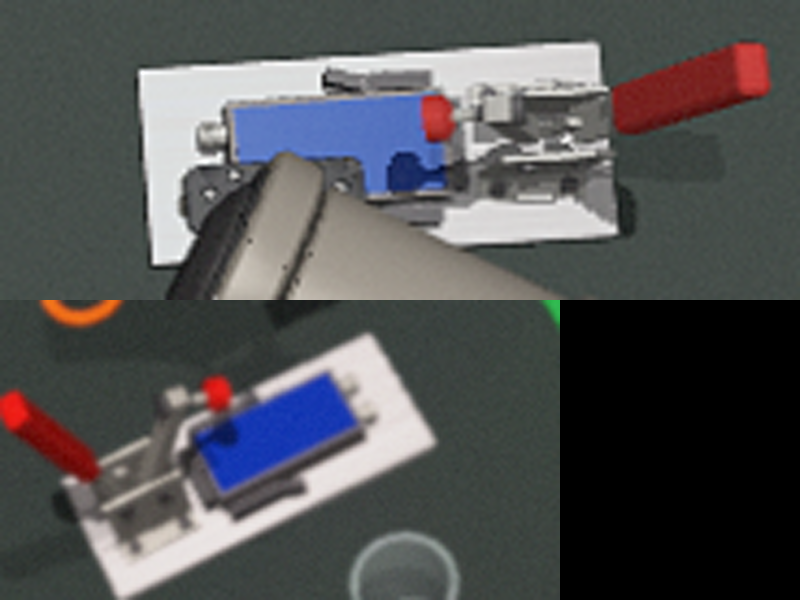

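The picture shows the cassette seated between the rails against the stop, ports away from the clamp, and the red pad open above it. Next is the handle: fingers closed, moving to a point behind it.

```bash
python3 - <<'E'
from h import *
go(537.5,-286,226,1.62)
E
```

```text
t 21.2 turn [ 0.0007  0.0003 -0.0012] shift after turn [-1.809e-01  1.340e-01 -1.000e-04] before [-0.1808  0.1342  0.    ]
grasp now [ 394.9 -111.9  225.9] F [ 0.4 -0.8  0.2] open 0.04115201528614169 0.0 q [-0.46  0.15  1.84  0.    1.15 -0.51]
```

>>> {"method": "drive_effector", "body": {"offsets": [{"dx":-0.03}, {"dx":-0.03}, {"dx":-0.03}, {"dx":-0.03}, {"dx":-0.03}, {"dx":-0.031}, {"dy":0.027}, {"dy":0.027}], "only": "pos|force|open"}}

```text
tool_pos: [0.4593, -0.2928, 0.384]
contact_force: [-0.3, 1.1, 0.6]
opening: 0.0002
grip_force: 0.0
```

>>> {"method": "drive_effector", "body": {"offsets": [{"dy":0.027}, {"dy":0.027}, {"dy":0.026}, {}, {"dz":0.014}, {"dz":0.014}, {"dz":0.014}, {}], "only": "pos|force|open"}}

```text
tool_pos: [0.5382, -0.286, 0.339]
contact_force: [-0.6, 0.0, -0.4]
opening: 0.0004
grip_force: 0.0
```

>>> {"method": "drive_effector", "body": {"offsets": [{"dx":-0.006}, {"dx":-0.006}, {"dx":-0.006}, {"dx":-0.006}, {}], "only": "pos|force|open"}}

```text
tool_pos: [0.5393, -0.3122, 0.3433]
contact_force: [-0.6, 0.0, -0.2]
opening: -0.0001
grip_force: 0.0
```

>>> {"method": "drive_effector", "body": {"offsets": [{"dx":-0.006}, {"dx":-0.006}, {"dx":-0.006}, {}], "only": "pos|force"}}

```text
tool_pos: [0.5402, -0.33, 0.3426]
contact_force: [-0.5, -0.2, -0.3]
grip_force: 0.0
```

>>> {"method": "drive_effector", "body": {"offsets": [{"dx":-0.006}, {"dx":-0.006}, {"dx":-0.006}, {}], "only": "pos|force"}}

```text
tool_pos: [0.541, -0.348, 0.3426]
contact_force: [-0.6, 0.1, 0.5]
grip_force: 0.0
```

```bash
python3 - <<'E'
from h import *
c=read_camera("scene");cv2.imwrite("pics/s7.png",cv2.resize(c["image"][200:320,90:250,::-1],(800,600),interpolation=2))
E
```

```text
(no output)
```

View pics/s7.png

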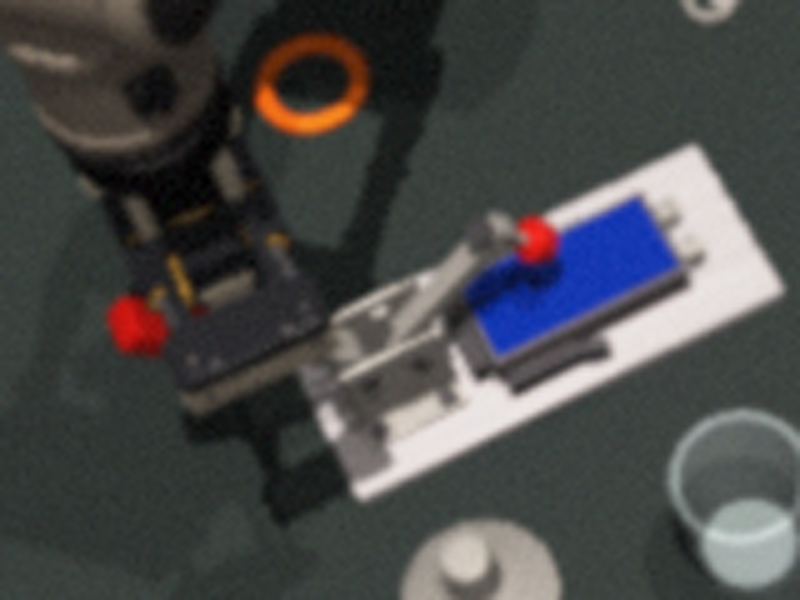

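The handle is tilting with the fingers: the red end is at about (117,265) px in the scene image, and the pad is swinging in over the blue face. I keep pushing.

>>> {"method": "drive_effector", "body": {"offsets": [{"dx":-0.008}, {"dx":-0.008}, {"dx":-0.008}, {"dx":-0.008}, {}, {}], "only": "pos|force"}}

```text
tool_pos: [0.5425, -0.3793, 0.3424]
contact_force: [0.0, -0.3, -0.3]
grip_force: 0.0
```

```bash
python3 - <<'E'
from h import *
c=read_camera("scene");cv2.imwrite("pics/s8.png",cv2.resize(c["image"][200:320,90:250,::-1],(800,600),interpolation=2))
E
```

```text
(no output)
```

View pics/s8.png

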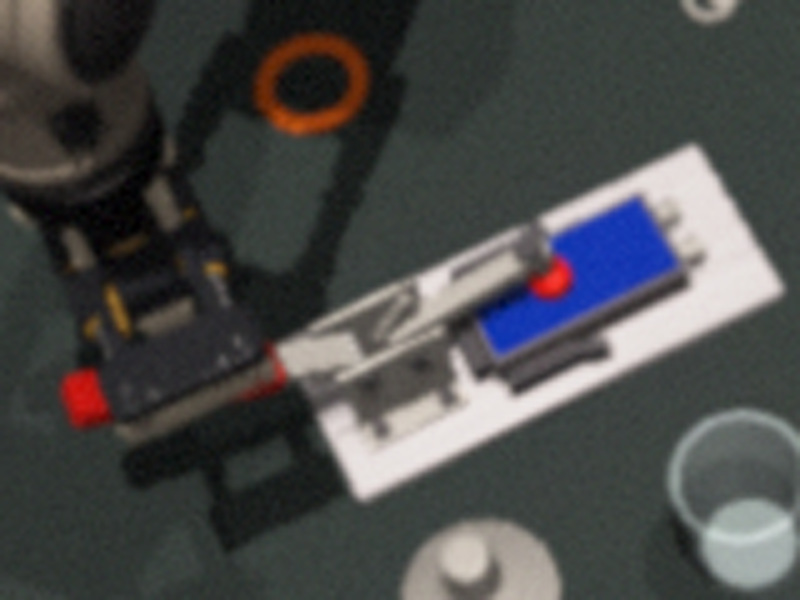

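The handle has dropped and the pad now rests on the blue face. I move over the grip at 120 mm from the pivot and press down.

>>> {"method": "drive_effector", "body": {"offsets": [{"dx":-0.015}, {"dx":-0.015}, {"dx":-0.01}, {"dz":0.01}, {"dz":0.01}, {}], "only": "pos|force"}}

```text
tool_pos: [0.5444, -0.4176, 0.3196]
contact_force: [0.1, 0.7, 0.6]
grip_force: 0.2
```

>>> {"method": "drive_effector", "body": {"offsets": [{"dz":0.006}, {"dz":0.006}, {"dz":0.006}, {"dz":0.006}, {}], "only": "pos|force"}}

```text
tool_pos: [0.5451, -0.4189, 0.3004]
contact_force: [0.6, -2.2, 7.5]
grip_force: 3.4
```

>>> {"method": "drive_effector", "body": {"offsets": [{"dz":0.006}, {"dz":0.006}, {"dz":0.006}, {}], "only": "pos|force"}}

```text
tool_pos: [0.5453, -0.4195, 0.2832]
contact_force: [2.1, -3.1, 8.9]
grip_force: 3.7
```

>>> {"method": "drive_effector", "body": {"offsets": [{"dz":0.006}, {"dz":0.006}, {"dz":0.004}, {}], "only": "pos|force"}}

```text
tool_pos: [0.5449, -0.4184, 0.2649]
contact_force: [0.6, -1.8, 1.9]
grip_force: 1.5
```

>>> {"method": "drive_effector", "body": {"offsets": [{"dz":0.004}, {"dz":0.004}, {}, {}], "only": "pos|force"}}

```text
tool_pos: [0.5448, -0.4183, 0.2572]
contact_force: [-0.3, 0.1, 7.1]
grip_force: 3.7
```

>>> {"method": "drive_effector", "body": {"offsets": [{"dz":0.002}, {"dz":0.002}, {}, {}], "only": "pos|force"}}

```text
tool_pos: [0.5447, -0.4181, 0.2568]
contact_force: [-6.4, 4.8, 25.5]
grip_force: 12.7
```

The handle is rigid at tip z ≈ 79 mm, which is its stop. I retract and check.

>>> {"method": "drive_effector", "body": {"offsets": [{"dz":-0.006}, {"dz":-0.03}, {"dz":-0.03}, {"dz":-0.03}, {"dy":-0.035, "dz":-0.02}, {"dy":-0.035}, {"dy":-0.035}, {"dy":-0.035}], "only": "pos|force"}}

```text
tool_pos: [0.4034, -0.4245, 0.3679]
contact_force: [-0.1, -0.7, 0.1]
grip_force: 0.0
```

>>> {"method": "drive_effector", "body": {"offsets": [{"dy":-0.03}, {}, {}, {}, {}], "only": "time|force"}}

```text
time: 27.55
contact_force: [0.2, 0.1, 0.0]
grip_force: 0.0
```

```bash
python3 - <<'E'
from h import *
c=read_camera("scene");t=read_camera("top")
im=np.zeros((600,800,3),np.uint8);im[:260,:800]=cv2.resize(t["image"][190:250,310:495],(800,260),interpolation=2);im[260:,:560]=cv2.resize(c["image"][120:310,100:412],(560,340),interpolation=2)
cv2.imwrite("pics/s9.png",im[...,::-1])
H,S,V=cv2.split(cv2.cvtColor(t["image"],cv2.COLOR_RGB2HSV))
rect(t,(((H<8)|(H>172))&(S>150)).astype(np.uint8),.075,(420,185,500,260),"handle")
E
```

```text
handle c [ 543.2 -405.1] size [ 27.1 117.1] ang 3.6 px bbox (443, 203, 49, 15)
```

View pics/s9.png

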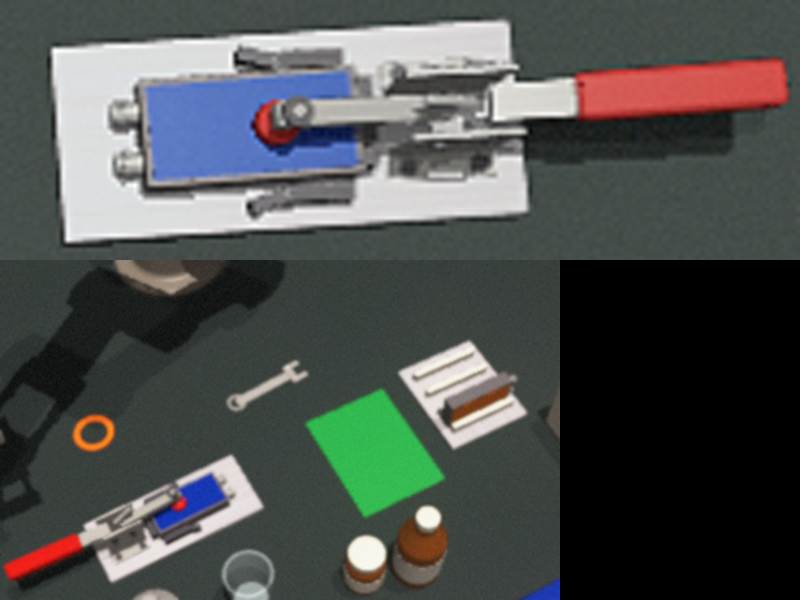

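Both views show the handle down and level (117 mm seen, 115 expected), the pad on the blue face, and the cassette against the stop. Everything else is untouched, so I hand in.

```bash
python3 -c "
from cell import robot, job, sensors, read_camera
print(job.hand_in())"
```

```text
the job is handed in; nothing more can be done
None
```

The job is handed in at about 28 s: the blue cassette was laid flat on the mat and let go, then put in the holder against the stop (blue face up, ports away from the clamp), and the clamp handle is down at its stop with the pad on the blue face.

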